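# Line up the sanding drums by diameter

### The job

Line up the four sanding drums on the plywood board in order of diameter, one standing upright in the middle of each leather pad: the widest on the pad next to the red end block, then ever narrower towards the grey end block. The colours of the pads do not matter. Leave the amber glass jar standing where it is.

Things in the scene. Friction and masses are not known exactly. Their poses are not given: they have to be found in the camera images.
- drum_green_center (a point): Sanding drum with a green abrasive sleeve, 34 mm in diameter, 50 mm tall, standing on end, about 90 g, loose; its top is of the same colour with a small bright aluminium hub in the middle. The point is its centre, 25 mm above its underside; z is its upright axis.
- drum_blue_center (a point): Sanding drum with a blue abrasive sleeve, 44 mm in diameter, 50 mm tall, standing on end, about 140 g, loose; its top is of the same colour with a small bright aluminium hub in the middle. The point is its centre, 25 mm above its underside; z is its upright axis.
- drum_brown_center (a point): Sanding drum with a red-brown abrasive sleeve, 54 mm in diameter, 50 mm tall, standing on end, about 200 g, loose; its top is of the same colour with a small bright aluminium hub in the middle. The point is its centre, 25 mm above its underside; z is its upright axis.
- drum_black_center (a point): Sanding drum with a black abrasive sleeve, 64 mm in diameter, 50 mm tall, standing on end, about 280 g, loose; its top is of the same colour with a small bright aluminium hub in the middle. The point is its centre, 25 mm above its underside; z is its upright axis.
- pad_tan: Round tan leather pad, 72 mm in diameter, 2 mm thick, fixed on the plywood board (board 90 by 480 by 6 mm, lying on the bench); one of four pads in a straight row 95 mm apart, shuffled along the row. Origin: centre of its underside, on the board's top 6 mm above the bench; its upper face is 8 mm above the bench.
- pad_wine: Round wine-red leather pad, 72 mm in diameter, 2 mm thick, fixed on the plywood board (board 90 by 480 by 6 mm, lying on the bench); one of four pads in a straight row 95 mm apart, shuffled along the row. Origin: centre of its underside, on the board's top 6 mm above the bench; its upper face is 8 mm above the bench.
- pad_olive: Round olive-green leather pad, 72 mm in diameter, 2 mm thick, fixed on the plywood board (board 90 by 480 by 6 mm, lying on the bench); one of four pads in a straight row 95 mm apart, shuffled along the row. Origin: centre of its underside, on the board's top 6 mm above the bench; its upper face is 8 mm above the bench.
- pad_cream: Round cream-white leather pad, 72 mm in diameter, 2 mm thick, fixed on the plywood board (board 90 by 480 by 6 mm, lying on the bench); one of four pads in a straight row 95 mm apart, shuffled along the row. Origin: centre of its underside, on the board's top 6 mm above the bench; its upper face is 8 mm above the bench.
- end_red: Red block, 60 by 30 mm and 30 mm tall, fixed at one end of the row, in line with the pads, 70 mm from the centre of the nearest pad (a like grey block stands at the other end; which end is red varies). Origin: centre of its underside, 6 mm above the bench.
- jar_center (a point): Amber glass jar of shoe cream with a white lid, 52 mm in diameter, 70 mm tall, loose, standing among the drums; to be left alone. The point is its centre, 35 mm above its underside.
Not all that is in view belongs to the job. Leave any pink look-alike of the part that bears drum_black_center alone. Leave any yellow look-alike of the part that bears drum_blue_center alone.

How it is judged:
By the outcome, as a careful person would: the job done as asked, in the order asked, and still so for the second after the job is handed in, with the robot touching nothing.
It also fails if it takes over 96 s, if anything falls off the work surface, if the arm or the gripper's body presses on something with over 40 N, if the wrist force passes 120 N, or if a joint passes its speed limit or range.

### The arm

A 6-joint arm with a two-finger parallel gripper is mounted at the origin on the work surface. World frame = base frame: x ahead of the robot, y to its left, z up, the work surface at z = 0. Lengths are in m, angles in rad, forces in N, time in s.
With the tool pointing down it reaches from about 0.25 to 0.775 m from the base axis. Payload 8.9 kg.
Tool frame: the origin (TCP) lies on the centre line of the jaws, within the pads' length; the fingertips stand 19 mm ahead of it and the grasp point (between the pads) is the TCP; x points along the fingers, z is the direction in which the jaws open and shut, and the axes are right-handed (so a half turn about x gives the same grasp; the last joint's range is limited). The gripper opens to 85 mm and grips with 20 to 120 N. Pads are 22 mm wide; open, the fingers measure 114 mm over their backs; the gripper's body (76 mm by 85 mm) begins 54 mm behind the grasp point. The pads swing forward as they close: fully open they stand 13 mm farther back than shut.
Start: joints at [1.192, 0.291, -0.153, 1.127, 0, 1.431], TCP at [0.125, 0.51, 0.25] pointing down, gripper open.
Joint ranges: [-2.52, 2.52], [-0.91, 1.74], [-1.3, 1.37], [-1.96, 2.02], [-1.52, 1.47], [-3.14, 3.14]. Speed limits (rad/s): [2.22, 2.22, 2.79, 3.14, 3.14, 3.14].

### API

Orientations are given as a 3x3 rotation matrix whose columns are the frame's x, y, z axes.
In Python, from bench import robot gives the robot as it stands. The module is installed in compiled form; this text tells all that it offers.
- The arm moves only by the tool send_rows, never from a script. Its argument "increments" is one flat list of numbers, 5 for each row, row after row: the opening, from 0 (shut) to 1 (fully open), then the shift along the tool's x, y, z in mm, then the turn about the tool's x in rad. In form: [fingers, x, y, z, yaw, fingers, x, y, z, yaw, ...]. A call has 1 to 12 rows; each row is the pose to reach, as a shift and turn from the pose commanded when the call began, along the tool's axes at that moment; what a row does not reach only later rows make up. A row lasts 1/10 s, in which the tool goes at most 50 mm and 8.59 degrees, less where a joint would pass 70% of its speed; a pose out of reach is approached as far as the arm can. A call with a gripper value outside its range is refused whole. The fingers move at their own pace and stop on an object; "newtons" is the grip in N (left out, the last holds). Time passes only in rows, so rows that repeat a pose let the fingers close. It gives the time, the measured TCP pose, the force and the opening at its end, in the units of the state.
- robot.get_obs(): the state, without advancing time (a new reading comes with each control period).
- robot.read_camera(name): name is "scene" or "side" or "wrist"; returns a dict with "image" (420x560x3 uint8, red, green, blue), "vertical_fov" (degrees; the focal length in pixels is half the picture's height over the tangent of half this angle, whatever the lens; pixels are square), "cx", "cy" (the principal point, pixels), "dist" ([k1, k2, p1, p2, k3] as OpenCV has them; the pictures are not rectified), "eye" and "orientation" of the camera in the world; the wrist camera has in their place "hand_eye" (4x4, takes a point from camera to tool coordinates, whose origin is the TCP and whose axes are the tool frame's). Camera axes: x right, y down, z forward; pixel columns grow to the right and rows downward; lengths in m; the calibration is good to about 2 mm. A picture is of the moment at which its call begins: read the wrist's pose just before it. There is no depth.
- robot.job_done(): hands the job in, once; it reports no verdict.
The state is a dict: "time_s": time; "q": joint angles; "dq": joint speeds; "effort": joint torques, N m; "ee_pos": TCP position; "ee_rot": TCP orientation; "contact_force": force on the tool from outside, world axes, zero at the start; "wrist_torque": the same for the moment, N m; "finger_gap": finger opening in m.
Only numpy, scipy, OpenCV 4.12 (cv2) and the standard library are available. Lean on these libraries where they do the work, as an engineer would, in place of code of your own. Each camera call takes 0.05 s, during which the arm holds its last target. There are 200 camera calls.

## Working session

There is one attempt and no reset: what is moved stays moved. The work goes in short steps, Python scripts to look and compute and a tool call to move; the robot and the scene stay as the last step left them, time stands still between calls to the robot, and variables do not carry over. Pictures are saved under pics/ and viewed, on a budget of 14 in all, crops included, one or two more only if the job needs it, and the job is handed in when it is done.

Besides the shell and the picture viewer there is one more tool, called after "Call:" in YAML: its name, and indented under it one key for each argument. send_rows: Moves the arm, as the interface text tells. Its arguments: {"type":"object","properties":{"increments":{"type":"array","items":{"type":"number"}},"newtons":{"type":"number"}},"required":["increments"]}

```bash
mkdir -p pics; cat > h.py <<'E'
import numpy as np, cv2
from bench import robot
def cam(n):
    o=robot.get_obs(); c=robot.read_camera(n); 
    H,W=c["image"].shape[:2]; f=H/2/np.tan(np.radians(c["vertical_fov"])/2)
    K=np.array([[f,0,c["cx"]],[0,f,c["cy"]],[0,0,1]])
    if n=="wrist":
        X=np.array(c["hand_eye"]); R0=np.array(o["ee_rot"]); R=R0@X[:3,:3]; t=R0@X[:3,3]+o["ee_pos"]
    else: R=np.array(c["orientation"]); t=np.array(c["eye"])
    return dict(im=c["image"],K=K,d=np.array(c["dist"],float),R=R,t=t)
def ray(c,px,z):
    p=cv2.undistortPoints(np.array(px,float).reshape(-1,1,2),c["K"],c["d"]).reshape(-1,2)
    v=np.c_[p,np.ones(len(p))]@c["R"].T
    z=np.broadcast_to(z,len(p))
    return c["t"]+v*((z-c["t"][2])/v[:,2])[:,None]
def save(im,n): cv2.imwrite("pics/"+n,cv2.cvtColor(np.ascontiguousarray(im),cv2.COLOR_RGB2BGR))
E
python3 - <<'E'
from h import *
import pickle
for n in("scene","side"):
    c=cam(n); save(cv2.resize(c["im"],(800,600)),n+"1.png"); pickle.dump(c,open(n+".pkl","wb")); print(n,c["t"],c["R"][:,2],c["d"])
o=robot.get_obs(); print(o["ee_pos"],np.round(o["ee_rot"],3),o["finger_gap"],o["time_s"])
E
```

```text
scene [1.28835917 0.03216551 0.74188074] [-0.7531462  -0.0334237  -0.65700354] [-0.14707156  0.          0.          0.          0.        ]
side [0.38532335 0.69237499 0.56066229] [ 0.13377187 -0.79835018 -0.5871474 ] [-0.05864497  0.          0.          0.          0.        ]
[0.1245396  0.50962557 0.24977596] [[-0.    -0.971  0.237]
 [-0.001  0.237  0.971]
 [-1.     0.    -0.001]] 0.08523586450819381 0.1
```

View pics/scene1.png

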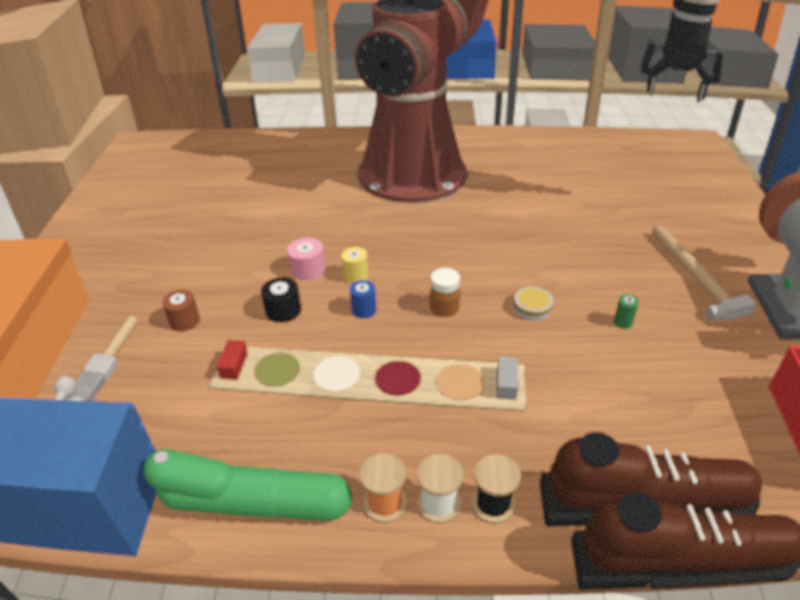

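View pics/side1.png

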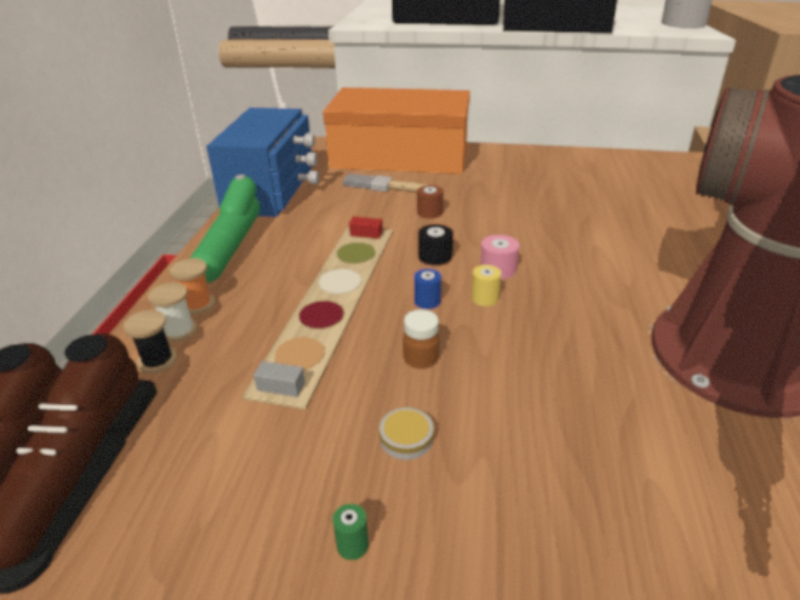

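```bash
python3 - <<'E'
from h import *
import pickle
S=pickle.load(open("scene.pkl","rb"));D=pickle.load(open("side.pkl","rb"))
N="brown black blue green pink yellow jar olive cream wine tan".split()
z=[.05]*6+[.07]+[.008]*4
a=np.array([(178,299),(280,287),(363,284),(628,299),(306,246),(354,254),(445,275),(277,369),(337,373),(398,378),(460,382)])*.7
b=np.array([(430,190),(435,232),(428,275),(348,517),(501,243),(487,272),(421,322),(356,253),(340,281),(321,314),(300,353)])*.7
A=ray(S,a,z);B=ray(D,b,z)
for n,p,q in zip(N,A,B): print(n,np.round(p[:2],4),np.round(q[:2],4),round(np.hypot(*q[:2]),3))
P=B[7:,:2]; print(np.diff(P,axis=0),np.linalg.norm(np.diff(P,axis=0),axis=1),np.linalg.norm(np.diff(A[7:,:2],axis=0),axis=1))
r=cv2.resize(S["im"][150:300,90:470],None,fx=2.1,fy=2.1,interpolation=cv2.INTER_CUBIC);save(r,"crop1.png")
E
```

```text
brown [ 0.4955 -0.3835] [ 0.4937 -0.3835] 0.625
black [ 0.4637 -0.2135] [ 0.4667 -0.2136] 0.513
blue [ 0.4554 -0.0734] [ 0.464  -0.0749] 0.47
green [0.4914 0.3654] [0.4951 0.3665] 0.616
pink [ 0.3475 -0.1859] [ 0.3506 -0.189 ] 0.398
yellow [ 0.3718 -0.0959] [ 0.3719 -0.0949] 0.384
jar [0.4556 0.0638] [0.4577 0.0712] 0.463
olive [ 0.6124 -0.1989] [ 0.6082 -0.1942] 0.638
cream [ 0.6192 -0.1039] [ 0.6163 -0.1017] 0.625
wine [ 0.6283 -0.0096] [ 0.6248 -0.0076] 0.625
tan [0.6356 0.0844] [0.6313 0.0867] 0.637
[[0.00806955 0.09253369]
 [0.00847054 0.09403318]
 [0.00648989 0.09436411]] [0.09288488 0.09441393 0.09458701] [0.09526423 0.09472874 0.0942294 ]
```

View pics/crop1.png

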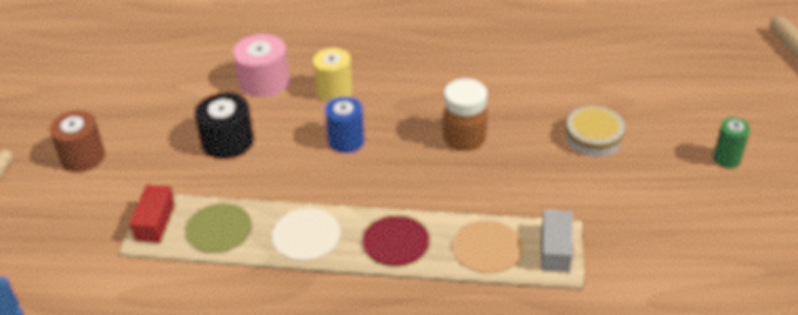

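Call:
send_rows:
  increments: [1, 50, -392, -52, 1.415, 1, 50, -392, -52, 1.415, 1, 50, -392, -52, 1.415, 1, 50, -392, -52, 1.415, 1, 50, -392, -52, 1.415, 1, 50, -392, -52, 1.415, 1, 50, -392, -52, 1.415, 1, 50, -392, -52, 1.415, 1, 50, -392, -52, 1.415, 1, 50, -392, -52, 1.415, 1, 50, -392, -52, 1.415, 1, 50, -392, -52, 1.415]

```text
time_s: 1.3
ee_pos: [0.4929, 0.3663, 0.2]
ee_rot: [[-0.001, 0.082, 0.997], [-0.0, 0.997, -0.082], [-1.0, -0.0, -0.0]]
contact_force: [0.5, 0.6, 0.8]
finger_gap: 0.0851
```

```bash
cat > look.py <<'E'
import sys; from h import *; import pickle
c=cam("wrist"); pickle.dump(c,open("w.pkl","wb")); save(c["im"],sys.argv[1])
o=robot.get_obs(); R=np.array(o["ee_rot"]); print(np.round(o["ee_pos"],4),np.round(R,3).tolist(),np.round(o["q"],2),o["time_s"],o["finger_gap"])
E
python3 look.py w1.png
```

```text
[0.4928 0.3665 0.2002] [[-0.0, 0.081, 0.997], [-0.0, 0.997, -0.081], [-1.0, -0.0, -0.0]] [0.52 0.49 0.01 1.1  0.   2.17] 1.35 0.08551747584192336
```

View pics/w1.png

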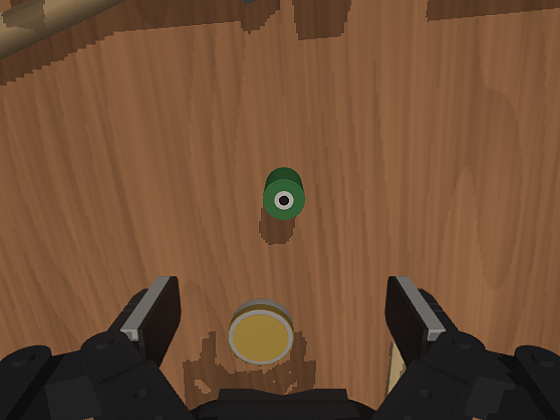

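```bash
python3 - <<'E'
from h import *
import pickle
c=pickle.load(open("w.pkl","rb")); print(c["t"],c["R"],ray(c,[(284,200),(261,335)],[.05,.02]))
E
```

```text
[0.50027719 0.44510364 0.32406972] [[ 0.99664436 -0.0775305  -0.02624942]
 [-0.08184247 -0.94916607 -0.30394997]
 [-0.00134966  0.30507834 -0.9523263 ]] [[0.49464416 0.36635864 0.05      ]
 [0.45938745 0.21801168 0.02      ]]
```

Call:
send_rows:
  increments: [1, 40, 0, 2, 0, 1, 80, 0, 2, 0, 1, 120, 0, 2, 0, 1, 150, 0, 2, 0, 1, 170, 0, 2, 0, 1, 170, 0, 2, 0, 0, 170, 0, 2, 0, 0, 170, 0, 2, 0, 0, 170, 0, 2, 0, 0, 170, 0, 2, 0, 0, 170, 0, 2, 0, 0, 170, 0, 2, 0]
  newtons: 40

```text
time_s: 2.55
ee_pos: [0.4958, 0.3667, 0.0317]
ee_rot: [[0.002, 0.084, 0.996], [0.001, 0.996, -0.084], [-1.0, 0.001, 0.002]]
contact_force: [-1.4, -0.7, 6.0]
finger_gap: 0.0334
```

Call:
send_rows:
  increments: [0, -50, 0, 0, 0, 0, -100, 0, 0, 0, 0, -150, -30, 15, 0, 0, -150, -70, 40, 0, 0, -150, -110, 65, 0, 0, -150, -150, 90, 0, 0, -150, -190, 115, 0, 0, -150, -230, 140, 0, 0, -150, -269, 161, 0, 0, -150, -269, 161, 0, 0, -150, -269, 161, 0, 0, -150, -269, 161, 0]

```text
time_s: 3.75
ee_pos: [0.6326, 0.0855, 0.1805]
ee_rot: [[-0.0, 0.083, 0.997], [0.0, 0.997, -0.083], [-1.0, 0.0, -0.0]]
contact_force: [-0.8, 0.6, -0.8]
finger_gap: 0.0333
```

```bash
python3 look.py w2.png
```

```text
[0.6325 0.0858 0.1806] [[-0.0, 0.083, 0.997], [0.0, 0.997, -0.083], [-1.0, 0.0, -0.0]] [0.02 0.55 0.06 1.08 0.   1.67] 3.8 0.03293551397120153
```

View pics/w2.png

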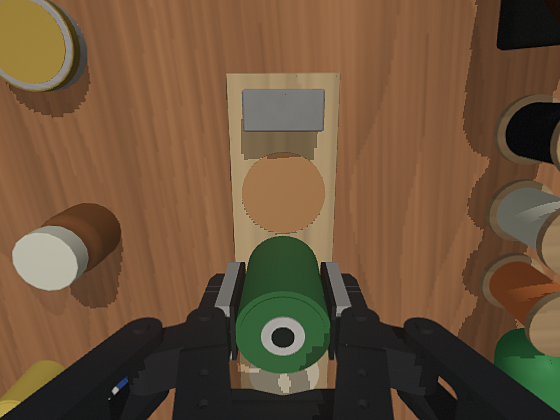

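```bash
python3 - <<'E'
from h import *
import pickle
c=pickle.load(open("w.pkl","rb"))
px=[(284,152),(284,234),(242,193),(325,193),(228,74),(340,74),(243,90),(323,90)]
p=ray(c,px,[.008]*4+[.006]*2+[.036]*2); print(np.round(p,4)); print((p[0]+p[1])/2,(p[2]+p[3])/2,np.linalg.norm(p[0]-p[1]),np.linalg.norm(p[2]-p[3]),p[5]-p[4], p[7]-p[6])
print(ray(c,[(284,336)],.20))
E
```

```text
[[0.6374 0.1206 0.008 ]
 [0.6313 0.0475 0.008 ]
 [0.5983 0.0884 0.008 ]
 [0.6697 0.0824 0.008 ]
 [0.5985 0.1847 0.006 ]
 [0.6861 0.1773 0.006 ]
 [0.612  0.1712 0.036 ]
 [0.6691 0.1664 0.036 ]]
[0.63434464 0.08404525 0.008     ] [0.63401967 0.08541592 0.008     ] 0.07330105966038335 0.07169538824617169 [ 0.08759877 -0.00735146  0.        ] [ 0.05705168 -0.0047837   0.        ]
[[0.63384596 0.08505261 0.2       ]]
```

Call:
send_rows:
  increments: [0, 40, -1, 1, 0, 0, 75, -1, 1, 0, 0, 105, -1, 1, 0, 0, 125, -1, 1, 0, 0, 135, -1, 1, 0, 0, 141, -1, 1, 0, 0, 141, -1, 1, 0, 0, 141, -1, 1, 0, 0.7, 141, -1, 1, 0, 0.7, 141, -1, 1, 0, 0.7, 141, -1, 1, 0, 0.7, 141, -1, 1, 0]

```text
time_s: 5.0
ee_pos: [0.634, 0.0836, 0.0394]
ee_rot: [[0.0, 0.084, 0.996], [0.0, 0.996, -0.084], [-1.0, 0.0, 0.0]]
contact_force: [0.5, -0.2, -0.3]
finger_gap: 0.0597
```

Call:
send_rows:
  increments: [0.7, -50, 0, 0, 0, 0.7, -100, 0, 0, 0, 1, -150, 0, 0, 0, 1, -161, -30, -28, 0, 1, -161, -60, -56, 0, 1, -161, -90, -84, 0, 1, -161, -120, -112, 0, 1, -161, -150, -140, 0, 1, -161, -172, -160, 0, 1, -161, -172, -160, 0, 1, -161, -172, -160, 0, 1, -161, -172, -160, 0]

```text
time_s: 6.2
ee_pos: [0.4607, -0.0741, 0.2004]
ee_rot: [[0.001, 0.084, 0.996], [0.0, 0.996, -0.084], [-1.0, 0.0, 0.001]]
contact_force: [-0.1, 1.0, 0.0]
finger_gap: 0.0852
```

```bash
python3 look.py w3.png
```

```text
[ 0.4608 -0.0739  0.2003] [[0.0, 0.083, 0.997], [0.0, 0.997, -0.083], [-1.0, 0.0, 0.0]] [-0.32  0.22 -0.39  0.96  0.    1.34] 6.25 0.08547353223622783
```

View pics/w3.png

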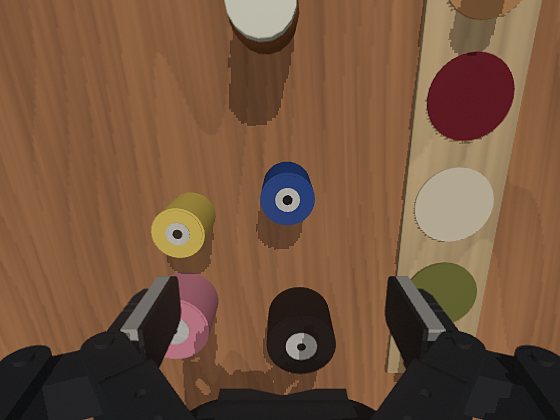

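```bash
python3 - <<'E'
from h import *
import pickle
c=pickle.load(open("w.pkl","rb"))
print(np.round(ray(c,[(287.5,200),(301,346),(177.5,234),(471,96.5),(454.5,204)],[.05]*3+[.008]*2),4))
E
```

```text
[[ 0.4655 -0.0744  0.05  ]
 [ 0.4668 -0.2152  0.05  ]
 [ 0.3723 -0.096   0.05  ]
 [ 0.6267 -0.0089  0.008 ]
 [ 0.6191 -0.1034  0.008 ]]
```

Call:
send_rows:
  increments: [0.8, 40, 0, 4, 0, 0.8, 80, 0, 4, 0, 0.8, 120, 0, 4, 0, 0.8, 150, 0, 4, 0, 0.8, 170, 0, 4, 0, 0.8, 170, 0, 4, 0, 0, 170, 0, 4, 0, 0, 170, 0, 4, 0, 0, 170, 0, 4, 0, 0, 170, 0, 4, 0, 0, 170, 0, 4, 0, 0, 170, 0, 4, 0]

```text
time_s: 7.45
ee_pos: [0.4651, -0.0749, 0.0314]
ee_rot: [[0.002, 0.084, 0.996], [-0.0, 0.996, -0.084], [-1.0, -0.0, 0.002]]
contact_force: [-0.4, 1.6, 6.7]
finger_gap: 0.0431
```

Call:
send_rows:
  increments: [0, -40, 0, 0, 0, 0, -80, 0, 0, 0, 0, -110, 15, 30, 0, 0, -110, 35, 65, 0, 0, -110, 55, 105, 0, 0, -110, 70, 140, 0, 0, -110, 79, 155, 0, 0, -110, 79, 155, 0, 0, -110, 79, 155, 0]

```text
time_s: 8.35
ee_pos: [0.6244, -0.009, 0.14]
ee_rot: [[-0.001, 0.084, 0.997], [-0.0, 0.997, -0.084], [-1.0, -0.0, -0.001]]
contact_force: [-0.2, 0.3, -2.2]
finger_gap: 0.043
```

Call:
send_rows:
  increments: [0, 30, -0.5, 2, 0, 0, 55, -0.5, 2, 0, 0, 75, -0.5, 2, 0, 0, 90, -0.5, 2, 0, 0, 100, -0.5, 2, 0, 0, 100, -0.5, 2, 0, 0, 100, -0.5, 2, 0, 0.8, 100, -0.5, 2, 0, 0.8, 100, -0.5, 2, 0, 0.8, 100, -0.5, 2, 0, 0.8, 100, -0.5, 2, 0]

```text
time_s: 9.45
ee_pos: [0.6272, -0.0097, 0.0406]
ee_rot: [[0.0, 0.084, 0.996], [-0.0, 0.996, -0.084], [-1.0, -0.0, 0.0]]
contact_force: [-0.3, -0.0, -0.5]
finger_gap: 0.0681
```

Call:
send_rows:
  increments: [0.8, -50, 0, 0, 0, 0.8, -100, 0, 0, 0, 1, -150, 0, 0, 0, 1, -160, -45, -12, 0, 1, -160, -90, -24, 0, 1, -160, -135, -36, 0, 1, -160, -180, -48, 0, 1, -160, -225, -60, 0, 1, -160, -270, -72, 0, 1, -160, -315, -84, 0, 1, -160, -360, -96, 0, 1, -160, -383, -101, 0]

```text
time_s: 10.65
ee_pos: [0.4926, -0.3863, 0.2004]
ee_rot: [[-0.0, 0.087, 0.996], [-0.001, 0.996, -0.087], [-1.0, -0.001, 0.0]]
contact_force: [1.5, 0.5, -0.0]
finger_gap: 0.0858
```

Call:
send_rows:
  increments: [1, 0, 0, 0, 0, 1, 0, 0, 0, 0]

```text
time_s: 10.85
ee_pos: [0.494, -0.3829, 0.2001]
ee_rot: [[-0.0, 0.085, 0.996], [0.001, 0.996, -0.085], [-1.0, 0.001, -0.0]]
contact_force: [-0.1, 0.3, -0.2]
finger_gap: 0.0856
```

```bash
python3 look.py w4.png
```

```text
[ 0.4943 -0.3822  0.2002] [[-0.0, 0.084, 0.996], [0.001, 0.996, -0.084], [-1.0, 0.001, -0.0]] [-0.78  0.51  0.05  1.11  0.    0.88] 10.9 0.08519133324389601
```

View pics/w4.png

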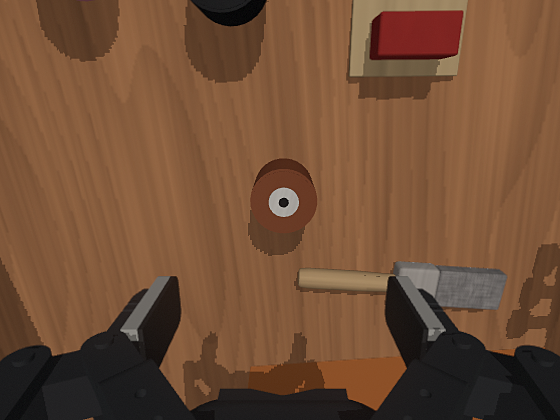

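Call:
send_rows:
  increments: [1, 40, -1, 2, 0, 1, 80, -1, 2, 0, 1, 120, -1, 2, 0, 1, 150, -1, 2, 0, 1, 170, -1, 2, 0, 1, 170, -1, 2, 0, 0, 170, -1, 2, 0, 0, 170, -1, 2, 0, 0, 170, -1, 2, 0, 0, 170, -1, 2, 0, 0, 170, -1, 2, 0]

```text
time_s: 12.0
ee_pos: [0.4971, -0.3845, 0.0322]
ee_rot: [[0.002, 0.084, 0.996], [-0.001, 0.996, -0.084], [-1.0, -0.001, 0.002]]
contact_force: [0.2, 1.7, 7.1]
finger_gap: 0.0533
```

Call:
send_rows:
  increments: [0, -40, 0, 0, 0, 0, -80, 0, 0, 0, 0, -110, 30, 10, 0, 0, -110, 70, 24, 0, 0, -110, 110, 38, 0, 0, -110, 150, 52, 0, 0, -110, 190, 66, 0, 0, -110, 230, 79, 0, 0, -110, 265, 90, 0, 0, -110, 289, 98, 0, 0, -110, 289, 98, 0, 0, -110, 289, 98, 0]

```text
time_s: 13.2
ee_pos: [0.6182, -0.1039, 0.1409]
ee_rot: [[0.001, 0.083, 0.997], [-0.0, 0.997, -0.083], [-1.0, -0.0, 0.001]]
contact_force: [0.1, -0.2, -2.1]
finger_gap: 0.053
```

Call:
send_rows:
  increments: [0, 30, 0, 0, 0, 0, 55, 0, 0, 0, 0, 75, 0, 0, 0, 0, 90, 0, 0, 0, 0, 100, 0, 0, 0, 0, 100, 0, 0, 0, 0, 100, 0, 0, 0, 1, 100, 0, 0, 0, 1, 100, 0, 0, 0, 1, 100, 0, 0, 0, 1, 100, 0, 0, 0]

```text
time_s: 14.3
ee_pos: [0.6183, -0.1043, 0.0406]
ee_rot: [[0.0, 0.084, 0.996], [-0.0, 0.996, -0.084], [-1.0, -0.0, 0.0]]
contact_force: [0.6, -0.1, -0.1]
finger_gap: 0.0853
```

Call:
send_rows:
  increments: [1, -50, 0, 0, 0, 1, -100, 0, 0, 0, 1, -150, 0, 0, 0, 1, -160, -30, -34, 0, 1, -160, -60, -68, 0, 1, -160, -90, -102, 0, 1, -160, -115, -132, 0, 1, -160, -122, -142, 0, 1, -160, -122, -142, 0, 1, -160, -122, -142, 0]

```text
time_s: 15.3
ee_pos: [0.4671, -0.2138, 0.2006]
ee_rot: [[0.001, 0.084, 0.996], [-0.0, 0.996, -0.084], [-1.0, -0.0, 0.001]]
contact_force: [0.2, -0.3, -0.1]
finger_gap: 0.0854
```

```bash
python3 look.py w5.png
```

```text
[ 0.4673 -0.2136  0.2005] [[0.001, 0.083, 0.997], [-0.0, 0.997, -0.083], [-1.0, 0.0, 0.001]] [-0.57  0.3  -0.27  0.99  0.    1.08] 15.35 0.08523035656904233
```

View pics/w5.png

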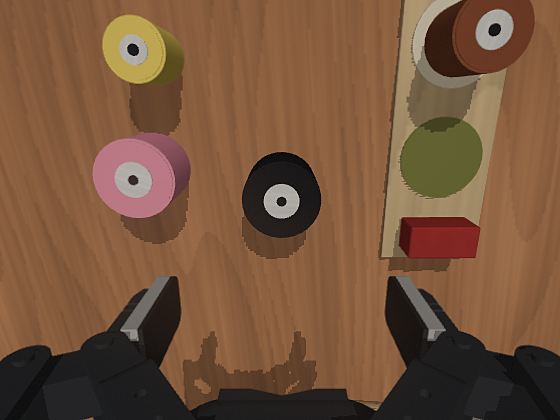

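```bash
python3 - <<'E'
from h import *
import pickle
c=pickle.load(open("w.pkl","rb"))
print(np.round(ray(c,[(281.5,201.5),(133,180.5),(494,30),(441.5,157.5)],[.05]*2+[.058,.008]),4))
E
```

```text
[[ 0.467  -0.215   0.05  ]
 [ 0.3517 -0.188   0.05  ]
 [ 0.6199 -0.1051  0.058 ]
 [ 0.6114 -0.1986  0.008 ]]
```

Call:
send_rows:
  increments: [1, 40, -1, 0, 0, 1, 80, -1, 0, 0, 1, 120, -1, 0, 0, 1, 150, -1, 0, 0, 1, 165, -1, 0, 0, 1, 170, -1, 0, 0, 1, 170, -1, 0, 0, 0, 170, -1, 0, 0, 0, 170, -1, 0, 0, 0, 170, -1, 0, 0, 0, 170, -1, 0, 0, 0, 170, -1, 0, 0]

```text
time_s: 16.55
ee_pos: [0.4672, -0.2152, 0.0316]
ee_rot: [[0.002, 0.084, 0.996], [-0.001, 0.996, -0.084], [-1.0, -0.001, 0.002]]
contact_force: [0.8, 1.7, 6.2]
finger_gap: 0.0631
```

Call:
send_rows:
  increments: [0, -40, 0, 0, 0, 0, -80, 0, 0, 0, 0, -110, 6, 30, 0, 0, -110, 13, 65, 0, 0, -110, 20, 100, 0, 0, -110, 28, 130, 0, 0, -110, 28, 142, 0, 0, -110, 28, 142, 0, 0, -110, 28, 142, 0]

```text
time_s: 17.45
ee_pos: [0.6094, -0.1988, 0.1401]
ee_rot: [[-0.001, 0.084, 0.996], [0.0, 0.996, -0.084], [-1.0, 0.0, -0.001]]
contact_force: [0.4, -0.1, -3.1]
finger_gap: 0.0632
```

Call:
send_rows:
  increments: [0, 30, 0, 1.5, 0, 0, 55, 0, 1.5, 0, 0, 75, 0, 1.5, 0, 0, 90, 0, 1.5, 0, 0, 100, 0, 1.5, 0, 0, 100, 0, 1.5, 0, 0, 100, 0, 1.5, 0, 1, 100, 0, 1.5, 0, 1, 100, 0, 1.5, 0, 1, 100, 0, 1.5, 0, 1, 100, 0, 1.5, 0]

```text
time_s: 18.55
ee_pos: [0.6118, -0.1992, 0.0407]
ee_rot: [[0.001, 0.084, 0.996], [-0.0, 0.996, -0.084], [-1.0, -0.0, 0.001]]
contact_force: [-0.5, 0.5, -0.1]
finger_gap: 0.0857
```

Call:
send_rows:
  increments: [1, -50, 0, 0, 0, 1, -100, 0, 0, 0, 1, -150, 0, 0, 0, 1, -190, 0, -40, 0, 1, -190, 0, -80, 0, 1, -190, 0, -120, 0, 1, -190, 0, -160, 0, 1, -190, 0, -190, 0, 1, -190, 0, -190, 0, 1, -190, 0, -190, 0]

```text
time_s: 19.55
ee_pos: [0.4225, -0.1834, 0.2309]
ee_rot: [[0.001, 0.085, 0.996], [-0.001, 0.996, -0.084], [-1.0, -0.001, 0.002]]
contact_force: [0.3, 0.4, 0.1]
finger_gap: 0.0854
```

```bash
python3 - <<'E'
from h import *
import pickle
for n in("scene","side"):
    c=cam(n); pickle.dump(c,open(n+"2.pkl","wb")); r=c["im"][200:300,130:380] if n=="scene" else c["im"][120:290,160:350]
    save(cv2.resize(r,None,fx=3.2,fy=3.2,interpolation=cv2.INTER_CUBIC),n+"2.png")
E
```

```text
(no output)
```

View pics/scene2.png

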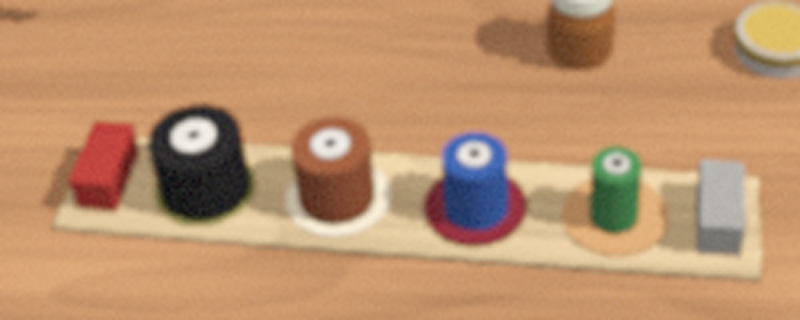

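View pics/side2.png

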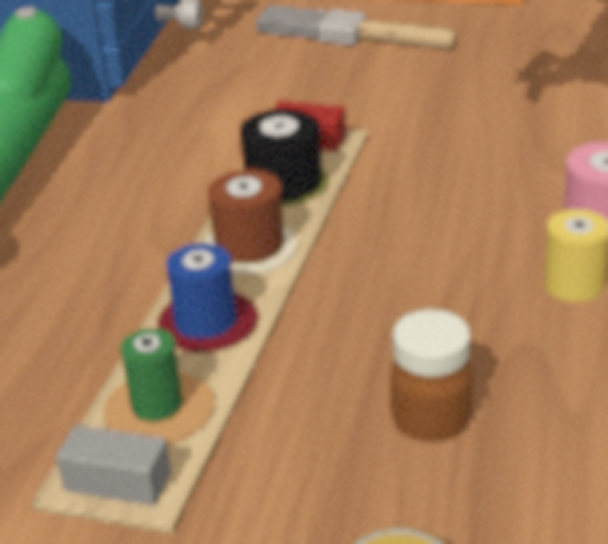

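```bash
python3 - <<'E'
from h import *
import pickle
S=pickle.load(open("scene2.pkl","rb"));D=pickle.load(open("side2.pkl","rb"))
a=(np.array([(194,135),(330,144),(474,154),(617,163)])+.5)/3.2-.5+[130,200]
b=(np.array([(278,126),(244,187),(199,260),(147,343)])+.5)/3.2-.5+[160,120]
A=ray(S,a,.058);B=ray(D,b,.058)
print(np.round(np.c_[A[:,:2],B[:,:2]],4))
# pad edges in scene crop: left/right of wine, tan ; bottom
e=(np.array([(425,206),(526,206),(476,242),(564,216),(664,216),(613,254),(338,232)])+.5)/3.2-.5+[130,200]
print(np.round(ray(S,e,.008)[:,:2],4))
E
```

```text
[[ 0.6105 -0.1995  0.6132 -0.1997]
 [ 0.6177 -0.1062  0.6184 -0.1059]
 [ 0.6259 -0.0101  0.6267 -0.0096]
 [ 0.6334  0.0834  0.6353  0.0832]]
[[ 0.627  -0.0448]
 [ 0.6263  0.0239]
 [ 0.6588 -0.009 ]
 [ 0.6352  0.0496]
 [ 0.6348  0.1171]
 [ 0.6683  0.0816]
 [ 0.6513 -0.1019]]
```

```bash
python3 -c "
from bench import robot
print(robot.job_done())"
```

```text
the job is handed in; nothing more can be done
None
```

I placed all four drums upright on their pads, in order of diameter from the red block to the grey block, and handed the job in. The order is black on olive, brown on cream, blue on wine and green on tan.

- **Placement:** In the last scene and side views, each drum sits about 2 mm or less from the pad centre I measured. The two views disagree with each other by up to about 3 mm.
- **Other objects:** The jar is still standing where it was. I never gripped the pink and yellow look-alikes.
- **Clearance and time:** At hand-in the open gripper was well above and away from everything. The clock stood at about 20 s of the 96 s allowed.
- **Forces:** The readings at the end of each move stayed below 8 N.

No check failed. I viewed 10 pictures.

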